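# Make up the press caddy and the hatch caddy for a cracker stall

## Robot

A 6-joint arm with a two-finger parallel gripper is mounted at the origin on the work surface. World frame = base frame: x ahead of the robot, y to its left, z up, the work surface at z = 0. Lengths are in m, angles in rad, forces in N, time in s.
With the tool pointing down it reaches from about 0.275 to 0.875 m from the base axis. Payload 12.5 kg.
Tool frame: the origin (TCP) lies at the very end of the fingers, on their centre line; the grasp point (between the pads) lies 19 mm behind it; x points along the fingers, y is the direction in which the jaws open and shut, and the axes are right-handed (so a half turn about x gives the same grasp; the last joint's range is limited). The gripper opens to 85 mm and grips with 20 to 120 N. Pads are 22 mm wide; open, the fingers measure 114 mm over their backs; the gripper's body (76 mm by 85 mm) begins 54 mm behind the grasp point. The pads swing forward as they close: fully open they stand 13 mm farther back than shut.
Start: joints at [-0.085, 0.351, 1.652, -0, 1.139, -0.085], TCP at [0.55, 0, 0.199] pointing down, gripper open.
Joint ranges: [-2.75, 2.75], [-0.79, 2.1], [0.01, 2.65], [-1.57, 4.71], [0.07, 3.14], [-2.87, 2.87]. Speed limits (rad/s): [2.22, 2.22, 2.79, 3.14, 3.14, 3.14].

## Interface

Orientations are given as a 3x3 rotation matrix whose columns are the frame's x, y, z axes.
In Python, from bench import manip gives the robot as it stands. Calls block until the motion is done:
- manip.move_ptp(position, orientation): joint-space move of the TCP to a pose.
- manip.move_l(position, attitude=None, max_speed=0.15): straight line of the TCP; attitude=None keeps the orientation; max_speed is the mean speed in m/s.
- manip.move_j(angles): joint-space move.
- manip.set_gripper(opening, effort=None): opening from 0.0 (shut) to 1.0 (fully open); effort is the grip in N (None keeps the last); returns when the fingers have stopped.
- manip.dwell(seconds).
- manip.inverse_kinematics(position, orientation): joint angles nearest the present ones, or None.
- manip.grab_frame(name): name is "scene" or "side" or "wrist"; returns (picture, depth): 480x640x3 uint8, red, green, blue; 480x640 float32, m along the optical axis (not along the pixel's ray), 0 where there is no reading.
- manip.get_calibration(name): a dict with "camera_matrix" (3x3 intrinsics, pixels), "R" (3x3) and "t" (3): a world point X has camera coordinates R X + t. Camera axes: x right, y down, z forward; pixel columns grow to the right and rows downward; lengths in m; the calibration is good to about 2 mm. A picture is of the moment at which its call begins: read the wrist's pose just before it. get_calibration takes no time and is no camera call; for the wrist camera it gives the pose at the moment of the call.
A pose or a line that the arm cannot do raises manip.Unreachable and nothing moves.
- manip.sign_off(): hands the job in, once; it reports no verdict.
Trained networks look in the newest picture that a camera, given by its name, has taken for a name from the list of things; names that differ only in an ending like _2 or _b are one class to them, and where a whole thing is asked for, a point or a joint stands for the part that bears it (a point fixed in the world has none). Each returns a list of dicts, best first, with "confidence" (0 to 1); they miss things now and then, are a little off and sometimes report something else, mostly with a low value. They report only what shows in the picture. A call takes as long as a camera call. They do not tell look-alikes from the thing itself.
- manip.look_for(camera, name): "at" ([x, y, z] in m, in world coordinates, good to about 4 mm: the middle of the surface that is visible of it).
Readings, each from a call of its own:
- manip.current_time(): time.
- manip.current_qpos(): joint angles.
- manip.current_joint_vel(): joint speeds.
- manip.current_joint_torque(): joint torques, N m.
- manip.current_ee_pos(): TCP position.
- manip.current_tcp_rot(): TCP orientation.
- manip.current_force(): force on the tool from outside, world axes, zero at the start.
- manip.current_ft_torque(): the same for the moment, N m.
- manip.current_grip_width(): opening from 0.0 (shut) to 1.0 (fully open).
Only numpy, scipy, OpenCV 4.12 (cv2) and the standard library are available. Lean on these libraries where they do the work, as an engineer would, in place of code of your own. Each camera call takes 0.05 s, during which the arm holds its last target.

## Task

Make up the two caddies from the stock on the counter: the two-compartment caddy for the press gets the tall squeeze bottle and the domed steel dredger; the three-compartment caddy for the serving hatch gets the short squeeze bottle, the flat spice tin and the pot of picks. Stand each thing upright on the floor of a compartment of its own, whichever one in its caddy, and never tip anything over, as it would spill. Leave the lidded glass jar, the jug and the timer where they are, and both caddies standing flat on the counter.

Things in the scene. Friction and masses are not known exactly. Their poses are not given: they have to be found in the camera images.
- tall_bottle_mid (a point): Tall slender squeeze bottle, milky plastic, for oil: 50 mm diameter straight body up to 130 mm, then a collar and a thin pointed nozzle to 166 mm; about 0.3 kg; best gripped high on its body, 115 to 125 mm up. Point: on the axis, half-way up, 83 mm above its underside. z up its axis.
- dredger_mid (a point): Domed steel dredger (shaker for starch) with a perforated dome top: 58 mm diameter straight body up to 74 mm, rim 61 mm across at 74 to 80 mm, dome to 92 mm; about 0.22 kg. Point: on the axis, half-way up, 46 mm above its underside. z up its axis.
- short_bottle_mid (a point): Short squat squeeze bottle, milky plastic, for sauce: 58 mm diameter straight body up to 80 mm, then a collar 40 mm across and a pointed nozzle to 108 mm; about 0.22 kg. Point: on the axis, half-way up, 54 mm above its underside. z up its axis.
- spice_tin_mid (a point): Flat rectangular steel spice tin with a black flap on top: 38 mm (own x) by 60 mm (own y), 90 mm high; the lid, from 78 mm up, overhangs by 1 mm; about 0.16 kg. Point: its centre, half-way up, 45 mm above its underside. z up.
- pick_pot_mid (a point): Small round wooden pot with a bunch of wooden picks standing in it (fixed): pot 46 mm diameter and 78 mm high, straight sided, picks to about 95 mm; about 0.12 kg. Point: on the axis, 48 mm above its underside. z up its axis.
- caddy2: Two-compartment caddy: loose pale grey tray with black floor, 0.8 kg, one row of two compartments, wire loops at both ends; 181 mm long with loops (own y), 86 wide (own x). Walls and dividers 3 mm thick, tops 36 mm, floor top 8 mm, loops 65 mm above the counter. Compartments 80 x 80 mm inside, centres at own x = 0, own y = -41.5 and +41.5 mm. Origin: centre of underside; z up.
- caddy3: Three-compartment caddy: loose pale grey tray with black floor, 1 kg, one row of three compartments, wire loops at both ends; 264 mm long with loops (own y), 86 wide (own x). Walls and dividers 3 mm thick, tops 36 mm, floor top 8 mm, loops 65 mm above the counter. Compartments 80 x 80 mm inside, centres at own x = 0, own y = -83, 0 and +83 mm. Origin: centre of underside; z up.
- jar: Glass jar with a flat steel lid, 60 mm diameter, 88 mm high, standing among the stock; not wanted in either caddy. Origin: centre of its underside.
- jug: Big milky batter jug with a side handle, 92 mm diameter, 210 mm high, beyond the caddies to one side; stays where it is. Origin: centre of its underside.
- timer: White kitchen timer lying flat, 66 x 72 x 22 mm, beyond the caddies to the other side; stays where it is. Origin: centre of its underside.
Things that resemble listed ones, but are neither listed nor needed, are in the scene too. Leave any purple look-alike of the part that bears pick_pot_mid alone. What is shaped like the part that bears tall_bottle_mid but green is not meant.

How it is judged:
By the outcome, as a careful person would: the job done as asked, in the order asked, and still so for the second after the job is handed in, with the robot touching nothing.
It also fails if it takes over 128 s, if anything falls off the work surface, if the arm or the gripper's body presses on something with over 40 N, if the wrist force passes 120 N, or if a joint passes its speed limit or range.

## Working session

There is one attempt and no reset: what is moved stays moved. The work goes in short steps, each a Python script; the robot and the scene stay as the last script left them, time stands still between calls to the robot, and variables do not carry over. Pictures are saved under pics/ and viewed, and the job is handed in when it is done.

```bash
mkdir -p pics; ls; python3 - <<'E'
from bench import manip
import cv2,numpy as np
for c in ["scene","side","wrist"]:
    p,d=manip.grab_frame(c); cv2.imwrite(f"pics/{c}0.png",p[:,:,::-1]); np.save(f"pics/{c}0.npy",d)
    k=manip.get_calibration(c); print(c,k)
print(manip.current_time())
E
```

```text
pics
scene {'camera_matrix': array([[588.7761381 ,   0.        , 325.95636007],
       [  0.        , 588.7761381 , 234.62146943],
       [  0.        ,   0.        ,   1.        ]]), 'R': array([[-0.86327063,  0.50448589, -0.01605613],
       [ 0.38035185,  0.62928353, -0.67774236],
       [-0.3318076 , -0.59118205, -0.73512414]]), 't': array([ 0.47340463, -0.1337837 ,  1.47470779])}
side {'camera_matrix': array([[610.06988389,   0.        , 318.2145145 ],
       [  0.        , 610.06988389, 247.71037396],
       [  0.        ,   0.        ,   1.        ]]), 'R': array([[ 0.87992373, -0.47499705, -0.01058436],
       [-0.31785823, -0.57197686, -0.75618028],
       [ 0.3531294 ,  0.6687453 , -0.65427773]]), 't': array([-0.47779666,  0.23726365,  1.31429803])}
wrist {'camera_matrix': array([[420.56915755,   0.        , 321.0731993 ],
       [  0.        , 420.56915755, 241.75868693],
       [  0.        ,   0.        ,   1.        ]]), 'R': array([[ 9.99999537e-01,  6.68697008e-04, -6.92229354e-04],
       [ 8.50993408e-04, -9.50289370e-01,  3.11366969e-01],
       [-4.49608036e-04, -3.11367414e-01, -9.50289499e-01]]), 't': array([-0.54931447, -0.04104132,  0.37982573])}
0.15
```

View pics/scene0.png

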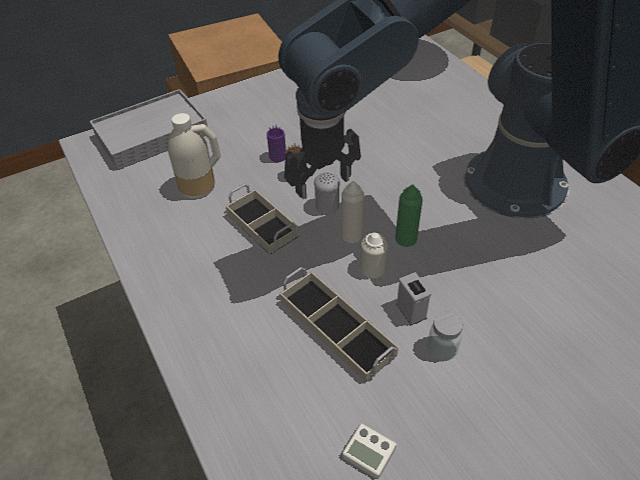

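View pics/side0.png

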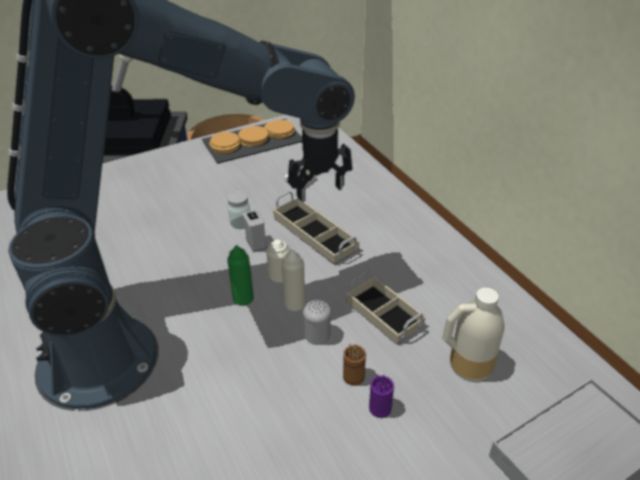

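View pics/wrist0.png

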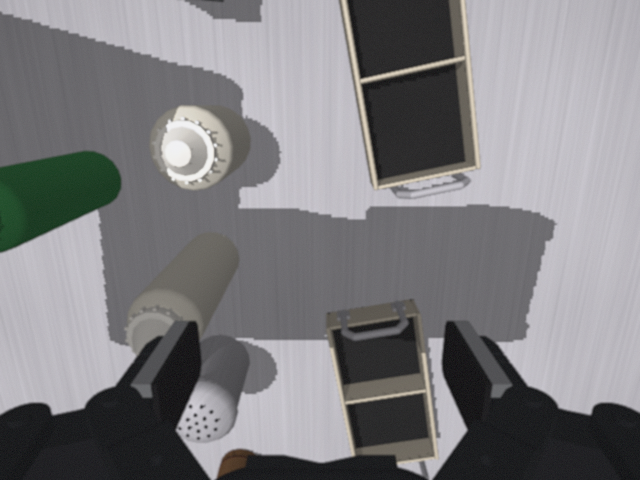

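The scene camera shows these objects:
- tall milky bottle (352,210), with a green look-alike at (408,215)
- dredger (327,190)
- short bottle (373,255)
- tin (413,298)
- glass jar (446,335)
- brown pot (295,152, partly hidden), with a purple look-alike at (277,143)
- caddy2 (262,220) and caddy3 (338,325)

Next I'll fuse the depth views into a top-down map.

```bash
cat > h.py <<'E'
import numpy as np,cv2
from bench import manip
def cloud(c,p,d,k=None):
    k=k or manip.get_calibration(c)
    K=k["camera_matrix"];v,u=np.nonzero(d>0);z=d[v,u]
    P=np.stack([(u-K[0,2])/K[0,0]*z,(v-K[1,2])/K[1,1]*z,z],1)
    return (P-k["t"])@k["R"], p[v,u]
def rz(a):  # tool down, yaw: jaw (y) axis at angle a
    y=np.array([np.cos(a),np.sin(a),0]);x=np.array([0,0,-1.]);return np.stack([x,y,np.cross(x,y)],1)
E
python3 - <<'E'
from h import *
X=[];C=[]
for c in ["scene","side","wrist"]:
    p=cv2.imread(f"pics/{c}0.png");d=np.load(f"pics/{c}0.npy")
    a,b=cloud(c,p,d); X.append(a);C.append(b)
    m=(a[:,0]>.35)&(a[:,0]<.6)&(a[:,1]>-.3)&(a[:,1]<.3)&(abs(a[:,2])<.012)
    print(c,np.median(a[m,2]),m.sum())
np.savez("pics/cl.npz",**{f"X{i}":X[i] for i in range(3)},**{f"C{i}":C[i] for i in range(3)})
# top-down, 1.25mm/pix  x .25...85 (up), y .45..-.45 (left->right)
for i in range(3):pass
img=np.zeros((600,800,3),np.uint8)
A=np.vstack(X);B=np.vstack(C)
m=(A[:,2]>-.02)&(A[:,2]<.178);A=A[m];B=B[m]
o=np.argsort(A[:,2]);A=A[o];B=B[o]
r=((.90-A[:,0])/.00110).astype(int);q=((.44-A[:,1])/.00110).astype(int)
k=(r>=0)&(r<600)&(q>=0)&(q<800)
img[r[k],q[k]]=B[k]
for t in np.arange(.3,.9,.1): cv2.putText(img,f"{t:.1f}",(0,int((.9-t)/.0011)),0,.4,(0,255,255));cv2.line(img,(0,int((.9-t)/.0011)),(800,int((.9-t)/.0011)),(0,255,255),1)
for t in np.arange(-.4,.5,.1): cv2.line(img,(int((.44-t)/.0011),0),(int((.44-t)/.0011),600),(0,255,255),1)
cv2.imwrite("pics/top.png",img)
for n in ["tall_bottle_mid","dredger_mid","short_bottle_mid","spice_tin_mid","pick_pot_mid","caddy2","caddy3","jar","jug","timer"]:
  for c in ["scene","side"]:
    print(n,c,[(np.round(e["at"],3).tolist(),round(e["confidence"],2)) for e in manip.look_for(c,n)[:3]])
E
```

```text
scene 0.000463169214922815 15699
side -0.002078591195748446 12622
wrist -4.150473714632903e-05 93738
tall_bottle_mid scene [([0.361, 0.034, 0.095], 0.76), ([0.458, -0.042, 0.096], 0.56)]
tall_bottle_mid side [([0.439, -0.071, 0.086], 0.8), ([0.343, -0.001, 0.093], 0.57)]
dredger_mid scene [([0.462, -0.15, 0.065], 0.94)]
dredger_mid side [([0.442, -0.186, 0.07], 0.61)]
short_bottle_mid scene [([0.471, 0.068, 0.068], 0.63), ([0.694, 0.396, 0.021], 0.56), ([0.608, 0.153, 0.005], 0.48)]
short_bottle_mid side [([0.443, 0.034, 0.077], 0.81)]
spice_tin_mid scene []
spice_tin_mid side [([0.451, 0.163, 0.066], 0.85), ([0.605, 0.141, 0.02], 0.48)]
pick_pot_mid scene [([0.467, -0.385, 0.052], 0.82), ([0.461, -0.315, 0.078], 0.6)]
pick_pot_mid side [([0.458, -0.411, 0.058], 0.97), ([0.454, -0.318, 0.066], 0.61)]
caddy2 scene [([0.608, -0.181, 0.013], 0.81), ([0.607, 0.151, 0.005], 0.7)]
caddy2 side [([0.613, -0.187, 0.014], 0.87), ([0.61, 0.14, 0.017], 0.6), ([0.44, -0.184, 0.071], 0.26)]
caddy3 scene [([0.608, -0.181, 0.013], 0.81), ([0.607, 0.151, 0.005], 0.7)]
caddy3 side [([0.613, -0.187, 0.014], 0.87), ([0.61, 0.14, 0.017], 0.6), ([0.44, -0.184, 0.071], 0.26)]
jar scene [([0.469, 0.3, 0.066], 0.59), ([0.695, 0.394, 0.021], 0.25)]
jar side [([0.444, 0.27, 0.063], 0.62)]
jug scene [([0.695, -0.368, 0.128], 0.91)]
jug side [([0.665, -0.42, 0.129], 0.69)]
timer scene [([0.696, 0.396, 0.02], 0.92)]
timer side [([0.699, 0.373, 0.014], 0.54), ([0.444, 0.268, 0.061], 0.28)]
```

View pics/top.png

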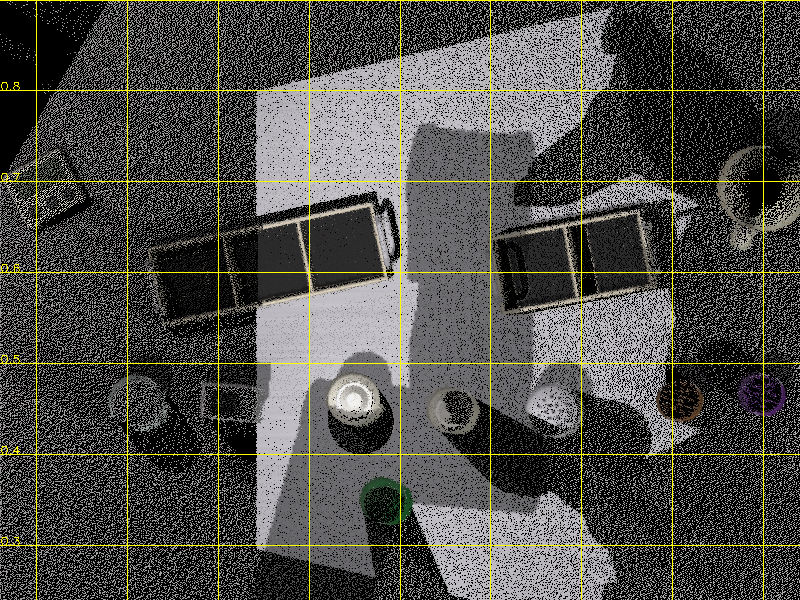

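The top-down map is clear: stock in a row at x≈0.45, with caddy2 at about (0.61,-0.185) and caddy3 at about (0.61,0.145). Next I'll fit each pose accurately and check the look-alikes in crops.

```bash
python3 - <<'E'
from h import *
from scipy.optimize import least_squares
Z=np.load("pics/cl.npz");Xs=[Z[f"X{i}"] for i in range(3)]
def near(A,x,y,r,z0,z1): return A[(np.hypot(A[:,0]-x,A[:,1]-y)<r)&(A[:,2]>z0)&(A[:,2]<z1)]
for n,x,y,r,z0,z1 in [("tall",.45,-.058,.025,.03,.125),("dredger",.45,-.17,.029,.025,.07),("short",.458,.05,.029,.025,.075),("pot",.457,-.31,.023,.03,.075),("green",.35,.015,.025,.03,.125),("purple",.465,-.4,.023,.03,.075),("jar",.455,.285,.03,.03,.075)]:
    out=[]
    for sel in [[0],[1],[2],[0,1,2]]:
        P=np.vstack([near(Xs[i],x,y,r+.02,z0,z1) for i in sel])
        if len(P)<40: out.append(None);continue
        s=least_squares(lambda c:np.hypot(P[:,0]-c[0],P[:,1]-c[1])-r,[x,y],loss="soft_l1",f_scale=.002)
        out.append((np.round(s.x,4).tolist(),len(P)))
    print(n,out)
for n,x,y,r,z0,z1 in [("tin",.456,.183,.05,.07,.1),("caddy2",.612,-.186,.11,.03,.042),("caddy3",.612,.143,.145,.03,.042)]:
  for sel in [[0],[1],[2],[0,1,2],[0,1]]:
    P=np.vstack([near(Xs[i],x,y,r,z0,z1) for i in sel])[:,:2].astype(np.float32)
    if len(P)<20: continue
    # robust: keep pts
    G=np.zeros((400,400),np.uint8);
    q=((P-[x-.2,y-.2])/.001).astype(int);G[q[:,0],q[:,1]]=255
    G=cv2.morphologyEx(G,cv2.MORPH_CLOSE,np.ones((5,5)));N,L,S,_=cv2.connectedComponentsWithStats(G)
    b=1+S[1:,4].argmax();v=np.argwhere(L==b).astype(np.float32)*.001+[x-.2,y-.2]
    print(n,sel,[np.round(t,4) for t in cv2.minAreaRect(v.astype(np.float32))])
s=cv2.imread("pics/scene0.png");d=cv2.imread("pics/side0.png")
a=cv2.resize(s[110:290,260:440],(400,400),interpolation=2);b=cv2.resize(d[230:430,220:420],(400,400),interpolation=2)
cv2.imwrite("pics/crop.png",np.hstack([a,b]))
print(np.round(manip.current_tcp_rot(),3))
E
```

```text
tall [([0.448, -0.0569], 669), ([0.4486, -0.0587], 665), ([0.4475, -0.0568], 3588), ([0.4477, -0.057], 4922)]
dredger [([0.4478, -0.1691], 335), ([0.4488, -0.1708], 366), ([0.4475, -0.169], 1482), ([0.4478, -0.1693], 2183)]
short [([0.4604, 0.0502], 406), ([0.4616, 0.0484], 229), ([0.4598, 0.0504], 890), ([0.46, 0.0502], 1525)]
pot [None, ([0.4599, -0.3085], 478), None, ([0.4598, -0.3081], 519)]
green [([0.3481, 0.0168], 698), ([0.3486, 0.0148], 669), ([0.3474, 0.0168], 5619), ([0.3475, 0.0166], 6986)]
purple [([0.4659, -0.3975], 300), ([0.4664, -0.3998], 520), None, ([0.4661, -0.3988], 820)]
jar [([0.455, 0.2885], 490), ([0.4564, 0.2894], 276), None, ([0.4553, 0.2889], 766)]
tin [0] [array([0.4573, 0.1875]), array([0.0639, 0.0433]), np.float64(84.8056)]
tin [1] [array([0.4557, 0.1818]), array([0.0686, 0.0395]), np.float64(84.9204)]
tin [0, 1, 2] [array([0.457 , 0.1836]), array([0.0725, 0.0433]), np.float64(84.8056)]
tin [0, 1] [array([0.457 , 0.1836]), array([0.0725, 0.0433]), np.float64(84.8056)]
caddy2 [0] [array([ 0.5815, -0.1787]), array([0.0323, 0.0851]), np.float64(10.3888)]
caddy2 [1] [array([ 0.5621, -0.1597]), array([0.0079, 0.0783]), np.float64(10.7132)]
caddy2 [2] [array([ 0.6108, -0.1882]), array([0.0878, 0.1792]), np.float64(10.561)]
caddy2 [0, 1, 2] [array([ 0.6107, -0.1906]), array([0.0922, 0.1868]), np.float64(10.3048)]
caddy2 [0, 1] [array([ 0.6107, -0.1906]), array([0.0922, 0.1868]), np.float64(10.3048)]
caddy3 [0] [array([0.6066, 0.1422]), array([0.0883, 0.258 ]), np.float64(13.2405)]
caddy3 [1] [array([0.5893, 0.0291]), array([0.0066, 0.0451]), np.float64(14.6764)]
caddy3 [2] [array([0.6206, 0.0875]), array([0.0882, 0.1458]), np.float64(11.7251)]
caddy3 [0, 1, 2] [array([0.6085, 0.1423]), array([0.0934, 0.2716]), np.float64(11.5347)]
caddy3 [0, 1] [array([0.5997, 0.1426]), array([0.0897, 0.2688]), np.float64(16.0908)]
[[-0.  1. -0.]
 [ 0. -0. -1.]
 [-1. -0. -0.]]
```

View pics/crop.png

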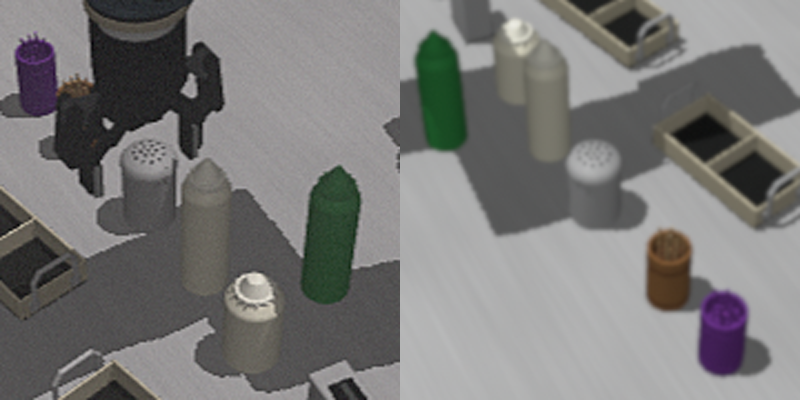

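Candidates for the tall bottle in the scene view are milky (352,210) and green (408,215). Milky fits the description. Candidates for the pot in the side view are brown (354,365) and purple (381,397). Brown wood fits. The enlarged crop confirms both choices. Next is a model fit for the caddies and the tin.

```bash
python3 - <<'E'
from h import *
from scipy.optimize import least_squares
Z=np.load("pics/cl.npz");Xs=[Z[f"X{i}"] for i in range(3)]
def seg(Q,a,b):
    a=np.array(a);b=np.array(b);t=np.clip(((Q-a)@(b-a))/((b-a)@(b-a)),0,1);return np.linalg.norm(Q-a-t[:,None]*(b-a),axis=1)
def fit(P,x0,segs):
    def f(p):
        c,s=np.cos(p[2]),np.sin(p[2]);Q=(P-p[:2])@np.array([[c,-s],[s,c]])
        return np.min([seg(Q,*g) for g in segs],0)
    s=least_squares(f,x0,loss="soft_l1",f_scale=.002);return s.x,np.median(f(s.x))
for n,x,y,a,N in [("caddy2",.611,-.188,.183,2),("caddy3",.609,.142,.205,3)]:
    h=(83*N)/2000;w=.0415
    segs=[((-w,v),(w,v)) for v in np.linspace(-h,h,N+1)]+[((s*w,-h),(s*w,h)) for s in(-1,1)]
    for sel in [[0],[1],[2],[0,2]]:
        P=[]
        for i in sel:
            A=Xs[i]; off=-.002 if i==1 else 0
            c,s=np.cos(a),np.sin(a);Q=(A[:,:2]-[x,y])@np.array([[c,-s],[s,c]])
            m=(abs(Q[:,0])<.055)&(abs(Q[:,1])<h+.008)&(A[:,2]>.0325+off)&(A[:,2]<.041+off);P.append(A[m,:2])
        P=np.vstack(P);r,e=fit(P,[x,y,a],segs);print(n,sel,np.round(r,4),np.degrees(r[2]).round(2),len(P),e.round(4))
# tin: top face points
for i in (0,1):
    A=Xs[i];m=(np.hypot(A[:,0]-.456,A[:,1]-.184)<.05)&(A[:,2]>.0845)&(A[:,2]<.098)
    v=A[m][:,:2].astype(np.float32); print("tin top",i,len(v),[np.round(t,4) for t in cv2.minAreaRect(v)])
    hz=np.histogram(A[(np.hypot(A[:,0]-.456,A[:,1]-.184)<.05)][:,2],bins=np.arange(0,.11,.01));print(hz[0])
E
```

```text
caddy2 [0] [ 0.6125 -0.1873  0.1793] 10.28 331 0.0011
caddy2 [1] [ 0.6114 -0.1927  0.1844] 10.57 337 0.0013
caddy2 [2] [ 0.6114 -0.1881  0.1827] 10.47 1884 0.001
caddy2 [0, 2] [ 0.6115 -0.188   0.1827] 10.47 2215 0.001
caddy3 [0] [0.6103 0.1461 0.2066] 11.84 669 0.001
caddy3 [1] [0.6085 0.1406 0.2128] 12.19 312 0.0014
caddy3 [2] [0.6087 0.145  0.2073] 11.88 2795 0.0009
caddy3 [0, 2] [0.6092 0.1453 0.2014] 11.54 3464 0.001
tin top 0 502 [array([0.4586, 0.1881]), array([0.063 , 0.0407]), np.float64(84.7307)]
[427  90  85  99  87 101 100  92 399 153]
tin top 1 164 [array([0.4557, 0.1811]), array([0.0656, 0.0385]), np.float64(86.1862)]
[ 88  61  51  63  60  62  57  60 235  12]
```

```bash
cat >> h.py <<'E'
C2=(np.array([.6115,-.188]),.183); C3=(np.array([.609,.1455]),.207)
def comp(C,v): 
    c,a=C; return c+v*np.array([-np.sin(a),np.cos(a)])
def st(m=""): print(m,"t",round(manip.current_time(),2),"pos",np.round(manip.current_ee_pos(),4),"w",round(manip.current_grip_width()*85,1),"F",np.round(manip.current_force(),1))
def pick(xy,yaw,zt,zpre,zlift,opn=1.0,N=40):
    manip.set_gripper(opn); manip.move_ptp([*xy,zpre],rz(yaw)); manip.move_l([*xy,zt],max_speed=.15); st("at")
    manip.set_gripper(0.0,N); st("gripped"); manip.move_l([*xy,zlift],max_speed=.15); st("lift")
def place(xy,yaw,zt,zhi,opn,zup):
    manip.move_l([*xy,zhi],rz(yaw),max_speed=.15); manip.move_l([*xy,zt+.015],max_speed=.15); manip.move_l([*xy,zt],max_speed=.04); st("down")
    manip.set_gripper(opn); manip.dwell(.2); st("open"); manip.move_l([*xy,zup],max_speed=.15); st("up")
def snap(c,n):
    k=manip.get_calibration(c);p,d=manip.grab_frame(c);cv2.imwrite(f"pics/{n}.png",p[:,:,::-1]);np.savez(f"pics/{n}.npz",d=d,**k)
    return p,d,k
E
python3 - <<'E'
from h import *
for a in (0,.183): print(manip.inverse_kinematics([.45,-.06,.2],rz(a)))
pick([.4477,-.057],0,.100,.20,.215)
snap("side","s1");snap("wrist","w1")
E
```

```text
[-2.35158364e-01  1.73071847e-01  1.88546261e+00 -4.44089210e-16
  1.08305820e+00 -2.35158364e-01]
[-2.35158364e-01  1.73071847e-01  1.88546261e+00 -4.44089210e-16
  1.08305820e+00 -4.18158364e-01]
at t 2.73 pos [ 0.4484 -0.0569  0.1005] w 85.3 F [0.6 0.1 0.3]
gripped t 3.25 pos [ 0.4482 -0.0571  0.1008] w 38.0 F [-2.6  0.3  8.1]
lift t 4.17 pos [ 0.4471 -0.0569  0.214 ] w 33.8 F [ 0.1 -0.1 -2.9]
```

View pics/s1.png

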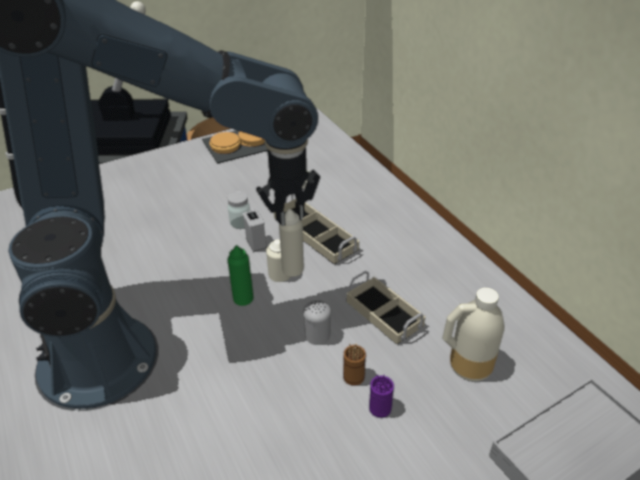

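View pics/w1.png

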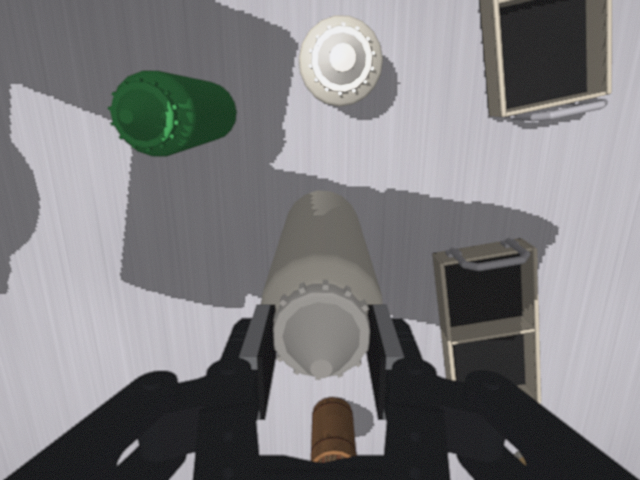

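The bottle is lifted and upright (side view, about (291,240)). The grip reading went from 38 to 34, so I'll check for slip from the depth.

```bash
python3 - <<'E'
from h import *
from scipy.optimize import least_squares
for c in ("s1","w1"):
    q=np.load(f"pics/{c}.npz");p=cv2.imread(f"pics/{c}.png");X,_=cloud(c,p,q["d"],dict(camera_matrix=q["camera_matrix"],R=q["R"],t=q["t"]))
    if c=="w1": off=0
    m=(np.hypot(X[:,0]-.4475,X[:,1]+.057)<.04)&(X[:,2]>.02)
    A=X[m]; print(c,len(A),"zmin",np.percentile(A[:,2],[.3,1,2,5]).round(4))
    for z0 in np.arange(.09,.31,.02):
        B=A[(A[:,2]>z0)&(A[:,2]<z0+.02)]
        if len(B)<30: continue
        s=least_squares(lambda v:np.hypot(B[:,0]-v[0],B[:,1]-v[1])-v[2],[.4475,-.057,.025],loss="soft_l1",f_scale=.002);print(z0.round(2),len(B),s.x.round(4))
E
```

```text
s1 3840 zmin [0.1111 0.1145 0.1198 0.1361]
0.11 147 [ 0.4481 -0.059   0.0242]
0.13 150 [ 0.4483 -0.0589  0.0245]
0.15 156 [ 0.4485 -0.059   0.0245]
0.17 159 [ 0.4481 -0.0593  0.0241]
0.19 169 [ 0.4481 -0.0586  0.0246]
0.21 172 [ 0.4482 -0.0585  0.0247]
0.23 213 [ 0.4478 -0.0572  0.0233]
0.25 278 [0.4471 0.0178 0.0867]
0.27 158 [ 0.4432 -0.0533  0.0257]
0.29 187 [ 0.4469 -0.0571  0.0283]
w1 44841 zmin [0.1203 0.1353 0.1532 0.1914]
0.11 341 [ 0.4473 -0.0562  0.0246]
0.13 473 [ 0.4473 -0.0563  0.0247]
0.15 603 [ 0.4472 -0.0563  0.0247]
0.17 769 [ 0.4472 -0.0563  0.0247]
0.19 1006 [ 0.4471 -0.0563  0.0247]
0.21 1393 [ 0.4471 -0.0563  0.0247]
0.23 4085 [ 0.4471 -0.0566  0.0224]
0.25 8676 [ 0.4471 -0.0584  0.0166]
0.27 5516 [ 0.447  -0.0183  0.0375]
0.29 9823 [ 0.4472 -0.0824  0.0451]
```

No slip, and the axis is vertical. Placing it in caddy2's far (-y) compartment.

```bash
python3 - <<'E'
from h import *
xy=comp(C2,-.0415); print(xy)
place(xy,.183,.1095,.215,.8,.23)
snap("scene","c2")
E
```

```text
[ 0.61905218 -0.22880704]
down t 7.31 pos [ 0.6202 -0.2294  0.112 ] w 33.8 F [-3.   0.4 15. ]
open t 7.93 pos [ 0.619  -0.2288  0.1094] w 68.2 F [-0.3  0.6  0. ]
up t 8.88 pos [ 0.6186 -0.2286  0.2289] w 68.5 F [-0.1  0.1  0.4]
```

View pics/c2.png

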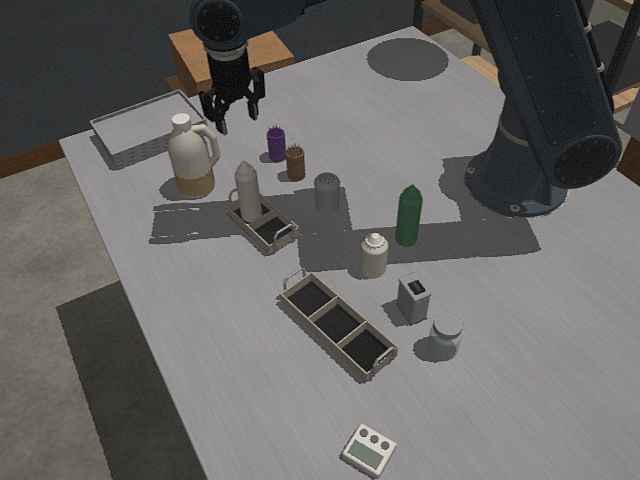

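The tall bottle stands upright in caddy2's far compartment (scene (247,195)). Next is the dredger, with the release height raised slightly because it touched down about 2 mm early.

```bash
python3 - <<'E'
from h import *
pick([.4478,-.1691],.183,.036,.2,.140)
xy=comp(C2,.0415)
place(xy,.183,.047,.14,.95,.2)
snap("side","s2");snap("scene","c3")
a=cv2.imread("pics/s2.png")[200:420,240:520];b=cv2.imread("pics/c3.png")[110:290,170:400]
cv2.imwrite("pics/cc3.png",np.hstack([cv2.resize(a,(400,314)),cv2.resize(b,(400,314))]))
E
```

```text
at t 11.26 pos [ 0.4483 -0.1693  0.0366] w 85.0 F [0.2 0.5 0.5]
gripped t 11.64 pos [ 0.4481 -0.1694  0.0369] w 58.1 F [-2.5  0.3  9.3]
lift t 12.48 pos [ 0.4473 -0.1688  0.1392] w 58.0 F [ 0.4  0.3 -2.9]
down t 14.88 pos [ 0.6039 -0.1472  0.0469] w 58.4 F [ 0.4  0.3 -1.9]
open t 15.43 pos [ 0.604  -0.1472  0.0471] w 80.7 F [ 0.2  0.7 -0.8]
up t 16.6 pos [ 0.6035 -0.1471  0.199 ] w 80.8 F [-0.4  0.8  0.1]
```

View pics/cc3.png

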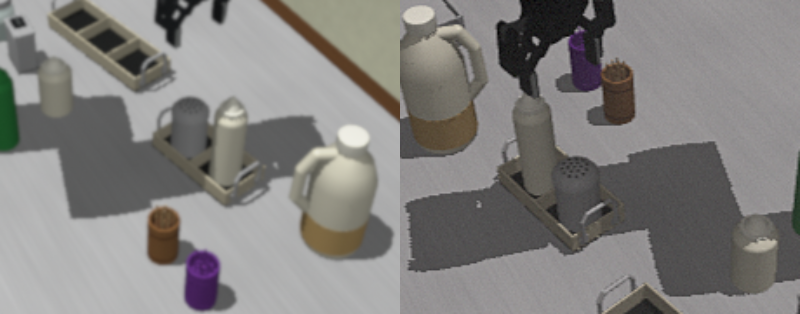

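Both caddy2 items stand upright. Next is the short bottle, into caddy3's +y compartment.

```bash
python3 - <<'E'
from h import *
pick([.4600,.0503],.207,.040,.2,.160)
xy=comp(C3,.083)
place(xy,.207,.051,.16,.95,.2)
snap("wrist","w4");snap("scene","c4");snap("side","s4")
E
```

```text
at t 19.11 pos [0.4605 0.0502 0.0406] w 85.0 F [-0.4 -0.  -0.1]
gripped t 19.53 pos [0.4601 0.0503 0.041 ] w 53.3 F [-4.  -1.4 14.5]
lift t 20.48 pos [0.4594 0.0503 0.1591] w 53.3 F [-0.9  0.3 -3.3]
down t 23.4 pos [0.5919 0.2267 0.0509] w 53.2 F [-0.3  0.4 -3. ]
open t 23.99 pos [0.592  0.2267 0.0511] w 80.6 F [ 0.3 -0.2  0.2]
up t 25.13 pos [0.5915 0.2266 0.199 ] w 80.6 F [-0.3  0.9 -0.1]
```

View pics/w4.png

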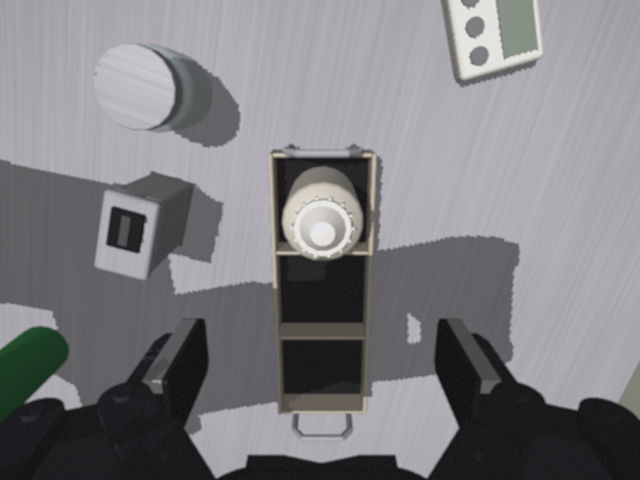

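View pics/c4.png

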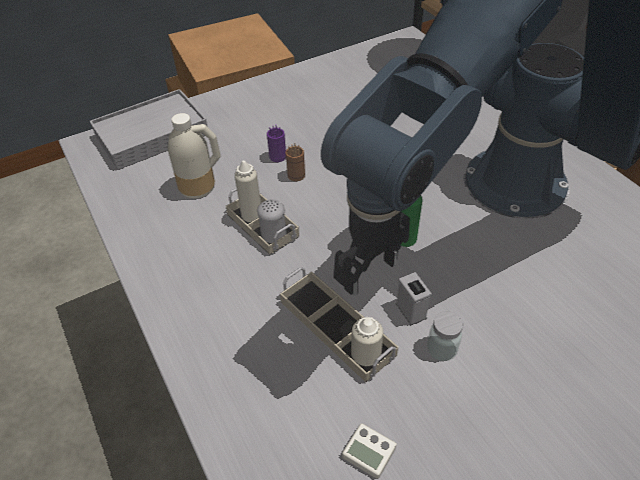

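The short bottle stands in caddy3's +y compartment (wrist (322,220), scene (367,342)). Now I'll refine the tin, the pot and caddy3 from these views.

```bash
python3 - <<'E'
from h import *
from scipy.optimize import least_squares
def L(c):
    q=np.load(f"pics/{c}.npz");p=cv2.imread(f"pics/{c}.png");return cloud(c,p,q["d"],dict(camera_matrix=q["camera_matrix"],R=q["R"],t=q["t"]))[0]
W=L("w4");S=L("c4");D=L("s4")
for A in (W,S,D):
    m=(np.hypot(A[:,0]-.456,A[:,1]-.184)<.05)&(A[:,2]>.084)&(A[:,2]<.098)
    if m.sum()>30: print("tin",m.sum(),[np.round(t,4) for t in cv2.minAreaRect(A[m][:,:2].astype(np.float32))])
for A in (S,D):
    B=A[(np.hypot(A[:,0]-.46,A[:,1]+.308)<.04)&(A[:,2]>.02)&(A[:,2]<.075)]
    s=least_squares(lambda v:np.hypot(B[:,0]-v[0],B[:,1]-v[1])-.023,[.46,-.308],loss="soft_l1",f_scale=.002);print("pot",len(B),s.x.round(4))
def seg(Q,a,b):
    a=np.array(a);b=np.array(b);t=np.clip(((Q-a)@(b-a))/((b-a)@(b-a)),0,1);return np.linalg.norm(Q-a-t[:,None]*(b-a),axis=1)
h=.1245;w=.0415;segs=[((-w,v),(w,v)) for v in np.linspace(-h,h,4)]+[((s*w,-h),(s*w,h)) for s in(-1,1)]
x,y,a=.609,.1455,.207
R=lambda a:np.array([[np.cos(a),-np.sin(a)],[np.sin(a),np.cos(a)]])
Q=(W[:,:2]-[x,y])@R(a);m=(abs(Q[:,0])<.055)&(abs(Q[:,1])<h+.008)&(W[:,2]>.0325)&(W[:,2]<.041);m&=~((abs(Q[:,0])<.033)&(Q[:,1]>.045))
P=W[m][:,:2];f=lambda p:np.min([seg((P-p[:2])@R(p[2]),*g) for g in segs],0)
s=least_squares(f,[x,y,a],loss="soft_l1",f_scale=.002);print("caddy3",s.x.round(4),len(P))
B=W[(np.hypot(W[:,0]-.592,W[:,1]-.227)<.04)&(W[:,2]>.042)&(W[:,2]<.082)]
s=least_squares(lambda v:np.hypot(B[:,0]-v[0],B[:,1]-v[1])-v[2],[.592,.227,.029],loss="soft_l1",f_scale=.002);print("short",s.x.round(4))
E
```

```text
tin 4499 [array([0.4568, 0.1878]), array([0.0619, 0.0396]), np.float64(85.2185)]
tin 521 [array([0.4578, 0.1882]), array([0.0647, 0.0409]), np.float64(84.7763)]
tin 190 [array([0.4559, 0.1829]), array([0.0629, 0.0384]), np.float64(85.2099)]
pot 371 [ 0.4595 -0.3067]
pot 539 [ 0.4599 -0.3085]
caddy3 [0.609  0.1456 0.2079] 3096
short [0.5921 0.2269 0.0288]
```

```bash
python3 - <<'E'
from h import *
pick([.4570,.1875],-.084,.036,.2,.150)
place(comp(C3,0),.207,.047,.15,.7,.2)
snap("wrist","w5");snap("scene","c5")
pick([.4597,-.3070],.207,.036,.2,.18,opn=.9)
snap("side","s5");snap("wrist","w6")
a=[cv2.resize(cv2.imread(f"pics/{n}.png"),(400,300)) for n in("w5","c5","s5","w6")]
cv2.imwrite("pics/m5.png",np.vstack([np.hstack(a[:2]),np.hstack(a[2:])]))
E
```

```text
at t 27.37 pos [0.4575 0.1877 0.0366] w 85.2 F [-0.2  0.2 -0.5]
gripped t 27.86 pos [0.4572 0.1876 0.0365] w 38.6 F [-1.7 -0.7  6.5]
lift t 28.77 pos [0.4564 0.1873 0.1491] w 38.1 F [-0.9 -0.4 -1.9]
down t 31.23 pos [0.609  0.1455 0.0469] w 38.2 F [ 0.2  0.7 -2.4]
open t 31.77 pos [0.609  0.1455 0.0471] w 59.3 F [ 0.   0.3 -0.3]
up t 32.93 pos [0.6085 0.1454 0.199 ] w 59.7 F [-0.2 -0.4 -1.1]
at t 36.33 pos [ 0.4602 -0.3073  0.0368] w 76.5 F [-0.3 -0.4  0.9]
gripped t 36.75 pos [ 0.4601 -0.3075  0.037 ] w 43.7 F [-2.1 -0.2  8. ]
lift t 37.86 pos [ 0.4593 -0.3067  0.1791] w 43.9 F [ 0.8  0.2 -1. ]
```

View pics/m5.png

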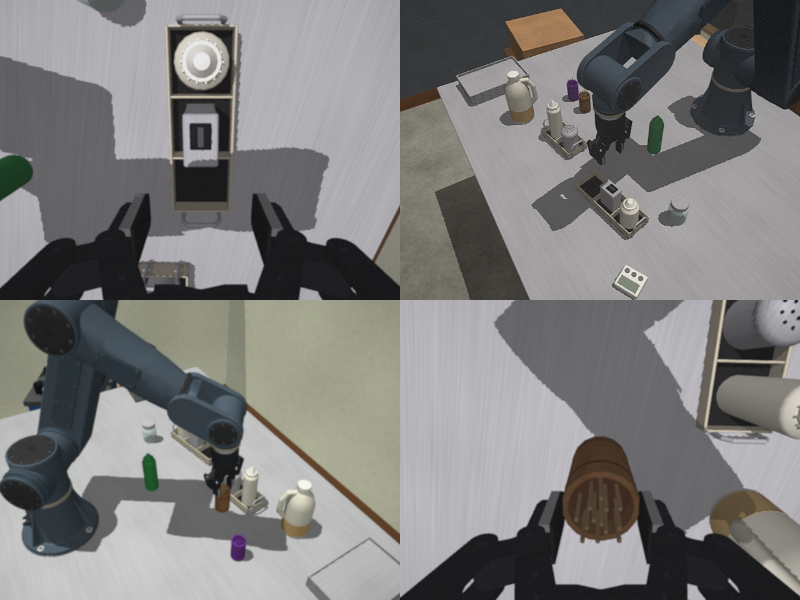

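The tin sits in the middle compartment, and the brown pot is gripped and upright. Placing the pot in caddy3's last compartment, then backing off for a final check.

```bash
python3 - <<'E'
from h import *
place(comp(C3,-.083),.207,.047,.18,.8,.22)
snap("wrist","w7a")
manip.move_ptp([.42,.05,.32],rz(0)); manip.dwell(.5); st("home")
for c in("scene","side","wrist"): snap(c,c+"7")
a=[cv2.imread("pics/scene7.png")[100:400,160:480],cv2.imread("pics/side7.png")[130:430,220:540]]
cv2.imwrite("pics/m7.png",np.hstack([cv2.resize(x,(400,375)) for x in a]))
E
```

```text
down t 42.27 pos [0.626  0.0643 0.0469] w 43.5 F [-0.  -0.5 -0.8]
open t 42.83 pos [0.6261 0.0643 0.047 ] w 68.4 F [ 0.3 -0.   0. ]
up t 44.13 pos [0.6256 0.0643 0.219 ] w 68.3 F [ 0.3 -0.7  0.8]
home t 45.6 pos [0.4201 0.05   0.3199] w 68.0 F [0.2 0.4 0.7]
```

View pics/m7.png

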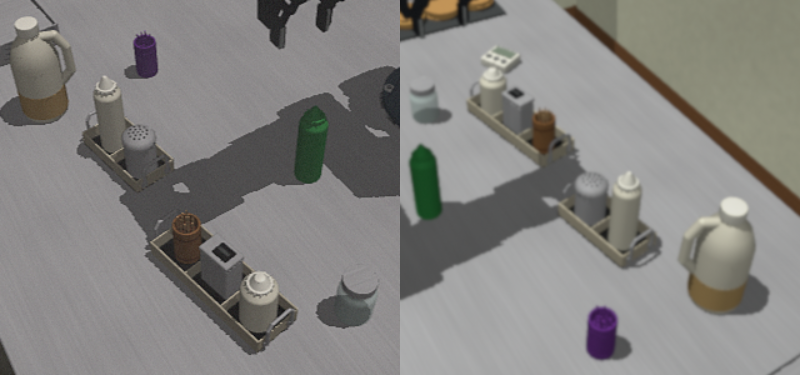

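```bash
python3 - <<'E'
from h import *
from scipy.optimize import least_squares
def L(c):
    q=np.load(f"pics/{c}.npz");p=cv2.imread(f"pics/{c}.png");return cloud(c,p,q["d"],dict(camera_matrix=q["camera_matrix"],R=q["R"],t=q["t"]))[0]
X=[L("scene7"),L("wrist7"),L("w7a"),L("side7")]
for n,xy,r,z0,z1 in [("tall",comp(C2,-.0415),.025,.045,.13),("dredger",comp(C2,.0415),.029,.045,.078),("short",comp(C3,.083),.029,.045,.083),("pot",comp(C3,-.083),.023,.045,.082),("jar",[.455,.2887],.03,.03,.08)]:
  for i,A in enumerate(X):
    o=[]
    for lo,hi in((z0,(z0+z1)/2),((z0+z1)/2,z1)):
        B=A[(np.hypot(A[:,0]-xy[0],A[:,1]-xy[1])<r+.012)&(A[:,2]>lo)&(A[:,2]<hi)]
        if len(B)<30:continue
        s=least_squares(lambda v:np.hypot(B[:,0]-v[0],B[:,1]-v[1])-r,xy,loss="soft_l1",f_scale=.002);o.append(s.x.round(4).tolist())
    T=A[(np.hypot(A[:,0]-xy[0],A[:,1]-xy[1])<r+.005)&(A[:,2]<.2)]
    print(n,np.round(xy,4),i,o,"top",np.percentile(T[:,2],99.5).round(3) if len(T) else None)
E
```

```text
tall [ 0.6191 -0.2288] 0 [[0.6203, -0.2292], [0.6203, -0.2291]] top 0.173
tall [ 0.6191 -0.2288] 1 [] top 0.173
tall [ 0.6191 -0.2288] 2 [[0.6205, -0.2283]] top 0.066
tall [ 0.6191 -0.2288] 3 [[0.6214, -0.2304], [0.6213, -0.2304]] top 0.172
dredger [ 0.6039 -0.1472] 0 [[0.604, -0.1471], [0.6036, -0.147]] top 0.102
dredger [ 0.6039 -0.1472] 1 [[0.6036, -0.1468], [0.6037, -0.1467]] top 0.101
dredger [ 0.6039 -0.1472] 2 [[0.6035, -0.1469], [0.6034, -0.1468]] top 0.101
dredger [ 0.6039 -0.1472] 3 [[0.6046, -0.1488], [0.6043, -0.1484]] top 0.101
short [0.5919 0.2267] 0 [[0.5927, 0.2265], [0.5925, 0.2266]] top 0.117
short [0.5919 0.2267] 1 [[0.5923, 0.2272], [0.5922, 0.2272]] top 0.103
short [0.5919 0.2267] 2 [[0.5918, 0.2272], [0.5918, 0.2272]] top 0.093
short [0.5919 0.2267] 3 [[0.5933, 0.225], [0.5929, 0.225]] top 0.114
pot [0.6261 0.0643] 0 [[0.6254, 0.0647], [0.6256, 0.0659]] top 0.103
pot [0.6261 0.0643] 1 [[0.6254, 0.0654], [0.622, 0.0625]] top 0.103
pot [0.6261 0.0643] 2 [[0.625, 0.0651], [0.6358, 0.074]] top 0.103
pot [0.6261 0.0643] 3 [[0.6256, 0.0628], [0.6247, 0.0625]] top 0.101
jar [0.455  0.2887] 0 [[0.4559, 0.2894], [0.4535, 0.2873]] top 0.092
jar [0.455  0.2887] 1 [] top None
jar [0.455  0.2887] 2 [] top None
jar [0.455  0.2887] 3 [[0.4561, 0.2878], [0.4576, 0.2912]] top 0.089
```

All five stand upright, centred and on the compartment floors: the top heights equal object height plus 8 mm.

```bash
python3 - <<'E'
from bench import manip
manip.sign_off(); print(manip.current_time())
E
```

```text
the job is handed in; nothing more can be done
the job is handed in; nothing more can be done
```

Both caddies are made up and the job is handed in, at about 46 s on the robot's clock. The sign-off reports no verdict.

- **Two-compartment caddy:** it holds the tall milky bottle and the dredger.
- **Three-compartment caddy:** it holds the short bottle, the spice tin and the brown wooden pick pot.

**Last checks:** the final pictures show all five things upright in their own compartments, both caddies flat, and the gripper clear. For the four round things, depth put the axes within about 2 mm of the compartment centres, and the tops came out at object height plus the 8 mm floor. I checked the spice tin only in the pictures. I never moved the jar, jug, timer, or green and purple look-alikes. The jar measured within about 3 mm of where it began. I checked the others only by eye.

**What disagreed:**
- **Tall bottle:** the grip width read 34 mm on its 50 mm body, so the pads may have closed near the collar. It still held with no slip. It touched the floor about 2 mm early, with about 15 N on the wrist, so I raised the release height for the rest.
- **Side camera:** it read 1 to 2 mm off from the other two on the round things, and up to about 5 mm off on the tin and the caddies. I relied on the scene and wrist cameras.
- **Pot:** a few fits near its rim scattered by up to about 13 mm. The fits lower on the body agreed.

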